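# Pack a scanner in the return crate and latch it

## Task

The barcode scanner is going back for repair: lay it flat on its side on the bottom of the open plywood crate, setting it down rather than dropping it in. Then close the lid fully and, with the lid down, turn the wooden turnbutton until it lies square across the lid's edge and holds it shut. Leave everything else on the bench where it stands.

Things in the scene. Friction and masses are not known exactly. Their poses are not given: they have to be found in the camera images.
- crate: Open plywood crate, fixed, 230 (x) x 240 (y) x 95 mm high; origin under its middle on the bench, z up. Hinge along its +x side; on its -x side a plywood latch rail (x -130 to -97 mm, top at 95 mm) with the turnbutton. Inside: x -85 to 88, y -108 to 108 mm, floor at 16 mm; walls 12 mm. The lid lies on the other three walls (rim at 83 mm), flush with the rail.
- crate_in (a point): Centre of the crate's inner floor, 16 mm above the bench; axes as the crate's.
- hinge_mid (a point): Middle of the lid's hinge line, in the crate's frame at (100, 0, 95) mm; the hinge line runs along the crate's y.
- lid (a joint): Lid angle, rad: 0 closed, 1.57 upright, up to 1.95 (leaning back). Plywood panel 183 mm from hinge to free edge, 240 wide, 12 thick; closed, its top is flush with the latch rail at 95 mm. Stiff hinge: stays where left (about 3 N at the free edge moves it).
- lid_edge (a point): Middle of the lid's free edge, on its outer (top) face; its -x points from the hinge to the free edge, z out of the outer face.
- button (a joint): Turnbutton angle, rad: 0 along the latch rail (pointing to crate +y), 1.57 square across the lid's edge (pointing to crate +x, over the lid); grows clockwise from above; range -0.6 to 2.3, no stop or click at 1.57. Stays where left. Below 0.15 it is clear of the lid; beyond, it blocks the open lid from closing.
- button_pivot (a point): Turnbutton's pivot, on its top face, in the crate's frame at (-107.5, -30, 113) mm. The turnbutton is a dark wooden bar 90 mm long (from 20 mm behind the pivot to 70 mm beyond), 20 mm wide, 16 mm thick, from 2 to 18 mm above the rail and closed lid, with a round boss 30 mm across at the pivot.
- button_tip (a point): End of the turnbutton's long arm, 70 mm from the pivot, on its top face.
- scanner: Barcode scanner, pistol shaped, black head, grey handle, lying on its side, about 0.25 kg. Origin on its underside, z up. Handle along x from -100 to 25 mm, 32 mm wide (y -16 to 16), 38 mm high; head x 25 to 75, y -35 to 70 mm, 42 mm high. Either way round in the crate is fine.
- scanner_grip (a point): Place to grip the handle, near the centre of mass: scanner (-10, 0, 21) mm.
- scanner_mid (a point): Middle of the scanner's outline seen from above, on its underside: scanner (-12.5, 17.5, 0) mm.
- roll: Bystander: white label roll lying flat, 110 mm across, 50 mm high; origin under its middle.
- tape: Bystander: black bench tape dispenser, 130 mm long, 100 mm high; origin under its middle.
- pens: Bystander: white pot 72 mm across, 90 mm high, with three pens up to 140 mm high; origin under its middle.
- carton: Bystander: small brown carton 140 x 110 x 90 mm; origin under its middle.
There are look-alikes about, which are no part of the job. Leave any turquoise look-alike of the scanner alone.

How it is judged:
On the way, in this order (a step that is already met when the one before it is completed fails the run):
1. the scanner lies flat on the crate's inner floor, let go, with the lid still open (x of scanner_mid in the frame of crate between -0.05 and 0.05 m and y of scanner_mid in the frame of crate between -0.05 and 0.05 m and z of scanner in the frame of crate below 0.026 m and angle between scanner's own z axis and vertical below 0.15 rad and contact force between the fingers and scanner below 0.1 N and value of joint lid above 0.5 rad), for 0.2 s.
2. the lid is fully closed, with the turnbutton still off it (x of scanner_mid in the frame of crate between -0.05 and 0.05 m and y of scanner_mid in the frame of crate between -0.05 and 0.05 m and z of scanner in the frame of crate below 0.026 m and angle between scanner's own z axis and vertical below 0.15 rad and value of joint lid below 0.05 rad and value of joint button below 0.6 rad), for 0.2 s.
3. the turnbutton lies square across the edge of the closed lid (value of joint lid below 0.05 rad and value of joint button between 1.32 and 1.82 rad), for 0.2 s.
At the end, for the whole second after the job is handed in: Scanner at rest, flat (0.15 rad) on the crate floor: middle of its outline within 50 mm of the crate's middle in x and y, underside under 26 mm above the bench. Lid below 0.05 rad. Turnbutton at rest at 1.57 rad, within 0.25 (all of step 3 and x of scanner_mid in the frame of crate between -0.05 and 0.05 m and y of scanner_mid in the frame of crate between -0.05 and 0.05 m and z of scanner in the frame of crate below 0.026 m and angle between scanner's own z axis and vertical below 0.15 rad and velocity of joint button between -0.1 and 0.1 rad/s and linear speed of scanner below 0.03 m/s); the robot touches nothing.
It fails at once if the scanner is let go high over the crate (its underside more than 60 mm above the bench) (contact force between the fingers and scanner below 0.1 N and z of scanner in the frame of crate above 0.06 m).
It fails at once if another thing on the bench (label roll, tape dispenser, pen pot or small carton) is moved more than 30 mm (distance of any of roll, tape, pens, carton from where it was at the start of the episode above 0.03 m).
It also fails if it takes over 64 s, if anything falls off the work surface, if the arm or the gripper's body presses on something with over 40 N, if the wrist force passes 120 N, or if a joint passes its speed limit or range.

## Robot

A 7-joint arm with a two-finger parallel gripper is mounted at the origin on the work surface. World frame = base frame: x ahead of the robot, y to its left, z up, the work surface at z = 0. Lengths are in m, angles in rad, forces in N, time in s.
With the tool pointing down it reaches from about 0.4 to 0.925 m from the base axis. Payload 4.1 kg.
Tool frame: the origin (TCP) lies on the centre line of the jaws, within the pads' length; the fingertips stand 19 mm ahead of it and the grasp point (between the pads) is the TCP; z points along the fingers, y is the line along which they close (so a half turn about z gives the same grasp; the last joint's range is limited). The gripper opens to 85 mm and grips with 20 to 120 N. Pads are 22 mm wide; open, the fingers measure 114 mm over their backs; the gripper's body (76 mm by 85 mm) begins 54 mm behind the grasp point. The pads swing forward as they close: fully open they stand 13 mm farther back than shut.
Start: joints at [1.213, 0.398, 0.045, 1.537, -0.019, 1.207, -0.051], TCP at [0.166, -0.628, 0.22] pointing down, gripper open.
Joint ranges: [-2.82, 2.82], [-0.49, 2.23], [-1.37, 1.46], [0, 2.46], [-1.36, 4.5], [0.23, 2], [-2.94, 2.94]. Speed limits (rad/s): [2.57, 2.57, 3.14, 3.14, 3.14, 3.14, 3.14].

## Interface

Orientations are given as [roll, pitch, yaw] about the fixed x, y, z axes, in that order (R = Rz(yaw) Ry(pitch) Rx(roll)).
In Python, from cell import env gives the robot as it stands.
- The arm moves only by the tool servo_tool, never from a script. Its argument "series" is a list of rows, each a list of 5 numbers: the shift along the tool's x, y, z in m, then the turn about the tool's z in rad, then the opening, from 0 (shut) to 1 (fully open). A call has 1 to 5 rows; each row shifts and turns the commanded pose from where the row before left it, along the tool's axes as they then stand; what a row does not reach is not made up. A row lasts 1/12 s, in which the tool goes at most 41.7 mm and 7.16 degrees, less where a joint would pass 70% of its speed; a pose out of reach is approached as far as the arm can. A call with a gripper value outside its range is refused whole. The fingers move at their own pace and stop on an object; "force" is the grip in N (left out, the last holds). Time passes only in rows, so rows that do not move let the fingers close. It gives the time, the measured TCP pose, the force, the opening and the grip force at its end, in the units of the state.
- env.read_state(): the state, without advancing time (a new reading comes with each control period).
- env.camera(name): name is "scene" or "side" or "wrist"; returns (picture, depth): 384x512x3 uint8, red, green, blue; 384x512 float32, m along the optical axis (not along the pixel's ray), 0 where there is no reading.
- env.get_calibration(name): a dict with "K" (3x3 intrinsics, pixels), "position" and "attitude" of the camera in the world. Camera axes: x right, y down, z forward; pixel columns grow to the right and rows downward; lengths in m; the calibration is good to about 2 mm. A picture is of the moment at which its call begins: read the wrist's pose just before it. get_calibration takes no time and is no camera call; for the wrist camera it gives the pose at the moment of the call.
- env.job_done(): hands the job in; it is judged then, once.
The state is a dict: "time_s": time; "joint_positions": joint angles; "joint_vel": joint speeds; "tau": joint torques, N m; "tool_pos": TCP position; "ee_rot": TCP orientation; "wrist_force": force on the tool from outside, world axes, zero at the start; "wrist_torque": the same for the moment, N m; "gripper_width": finger opening in m; "gripper_force": force on a finger pad.
Only numpy, scipy, OpenCV 4.12 (cv2) and the standard library are available. Lean on these libraries where they do the work, as an engineer would, in place of code of your own. Each camera call takes 0.05 s, during which the arm holds its last target. There are 200 camera calls.

## Working session

There is one attempt and no reset: what is moved stays moved. The work goes in short steps, Python scripts to look and compute and a tool call to move; the robot and the scene stay as the last step left them, time stands still between calls to the robot, and variables do not carry over. Pictures are saved under pics/ and viewed, at most 10 in all, crops included, and the job is handed in when it is done.

Besides the shell and the picture viewer there is one more tool, called after "Call:" as name(argument=value, ...) on one line, values as JSON. servo_tool: Moves the arm, as the interface text tells. Its arguments: {"type":"object","properties":{"series":{"type":"array"},"force":{"type":"number"}},"required":["series"]}

```bash
mkdir -p pics
cat > h.py <<'E'
import numpy as np, cv2
from cell import env
from scipy.spatial.transform import Rotation as Ro
def look(n):
    c=env.get_calibration(n); p,d=env.camera(n); return p,d,c
def att(c):
    a=np.array(c["attitude"],float)
    return a if a.shape==(3,3) else (Ro.from_euler('xyz',a).as_matrix() if a.size==3 else Ro.from_quat(a).as_matrix())
def cloud(d,c):
    K=np.array(c["K"]); v,u=np.indices(d.shape)
    P=np.stack([(u-K[0,2])/K[0,0]*d,(v-K[1,2])/K[1,1]*d,d],-1)
    return P@att(c).T+np.array(c["position"])
def save(p,name): cv2.imwrite("pics/"+name,p[...,::-1])
E
python3 - <<'E'
from h import *
ps=[]
for n in("scene","side"):
    p,d,c=look(n); print(n,c); np.savez(n,p=p,d=d,W=cloud(d,c)); save(p,n+"0.png")
print(env.read_state())
E
```

```text
scene {'K': array([[394.33854556,   0.        , 254.48237934],
       [  0.        , 394.33854556, 194.49201799],
       [  0.        ,   0.        ,   1.        ]]), 'position': array([ 1.02576287, -0.53037615,  1.03507563]), 'attitude': array([-2.45086055, -0.00508382,  0.79830321])}
side {'K': array([[448.77414035,   0.        , 251.46920818],
       [  0.        , 448.77414035, 185.97418428],
       [  0.        ,   0.        ,   1.        ]]), 'position': array([0.12810921, 0.88145994, 0.95064245]), 'attitude': array([-2.31036086, -0.01471179, -2.77357444])}
{'time_s': 0.1, 'joint_positions': array([ 1.21298948,  0.39910725,  0.04507802,  1.53777392, -0.01870312,
        1.20688609, -0.05072469]), 'joint_vel': array([ 0.00111396, -0.00153956, -0.00092806, -0.00385676, -0.00239585,
       -0.00041115, -0.00055866]), 'tau': array([ 3.65292006e-03, -4.76260042e+01,  1.37008265e+00, -2.54948187e+01,
        1.19818686e-02,  4.97209563e-03, -1.30957483e-05]), 'tool_pos': array([ 0.16619951, -0.62777926,  0.21936631]), 'ee_rot': array([-3.13984511e+00,  1.34402991e-04,  2.58854397e-01]), 'wrist_force': array([-0.42576324,  0.53656234, -0.03678142]), 'wrist_torque': array([ 0.02897186, -0.01617618, -0.00323658]), 'gripper_force': 0.0, 'gripper_width': 0.08514203557582462}
```

View pics/scene0.png

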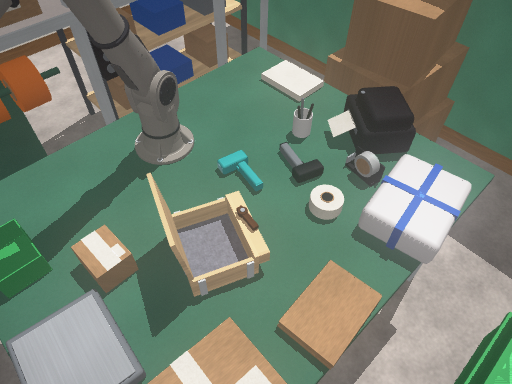

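View pics/side0.png

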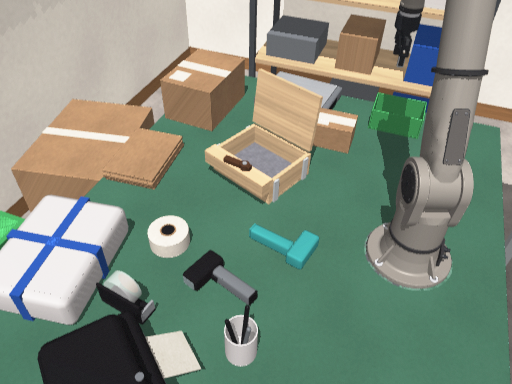

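The real scanner (black head, grey handle) is at scene ~(302,163) and side ~(220,275). Its look-alike is turquoise, at scene (241,168) and side (285,245), and must be left alone. Other dark things are the tape dispenser at scene (365,163) and the black device at scene (380,115). The crate is at scene (210,245), with its lid open on the side away from the side camera.

```bash
cat > m1.py <<'E'
from h import *
A=np.load("scene.npz");B=np.load("side.npz")
# orthographic map of both clouds, 2mm/px : x 0.2..1.0 , y -0.5..0.5
for n,D in(("scene",A),("side",B)):
    W=D["W"].reshape(-1,3);C=D["p"].reshape(-1,3)
    m=(W[:,0]>.1)&(W[:,0]<1.1)&(abs(W[:,1])<.6)&(W[:,2]<.35)&(D["d"].ravel()>0)
    W,C=W[m],C[m];o=np.argsort(W[:,2]);W,C=W[o],C[o]
    img=np.zeros((500,600,3),np.uint8)
    r=((1.1-W[:,0])*500).astype(int).clip(0,499);c=((.6-W[:,1])*500).astype(int).clip(0,599)
    img[r,c]=C; img=cv2.dilate(img,np.ones((2,2)))
    np.save("o_"+n,img)
    # table height
    print(n,"table z",np.median(W[(abs(W[:,2])<.02),2]))
img=np.where(np.load("o_scene.npy").max(-1,keepdims=True)>0,np.load("o_scene.npy"),np.load("o_side.npy"))
for i in range(0,600,50): cv2.line(img,(i,0),(i,499),(90,90,90),1)
for i in range(0,500,50): cv2.line(img,(0,i),(599,i),(90,90,90),1)
save(img,"top.png")
W,p=A["W"],A["p"]
for n,D,box in(("scene",A,(275,135,330,185)),("side",B,(175,245,262,305))):
    x0,y0,x1,y1=box;w=D["W"][y0:y1,x0:x1].reshape(-1,3);c=D["p"][y0:y1,x0:x1].reshape(-1,3).astype(int)
    m=(w[:,2]>.02)&(w[:,2]<.06); t=m&(w[:,2]>.033)
    top=w[t];b=c[t].sum(1)<150
    print(n,"top n",t.sum(),"z head/handle",np.median(top[b,2]),np.median(top[~b,2]))
    for k,s in(("head",top[b]),("handle",top[~b])):
        (cx,cy),(a,bb),an=cv2.minAreaRect((s[:,:2]*1000).astype(np.float32)); print(k,len(s),cx,cy,a,bb,an)
E
python3 m1.py
```

```text
scene table z 0.0007338113329183882
side table z 0.0009312138961976024
scene top n 548 z head/handle nan 0.04019886805090883
head 0 0.0 0.0 0.0 0.0 0.0
handle 548 421.0294189453125 285.81396484375 104.74266815185547 179.92152404785156 71.37372589111328
side top n 1221 z head/handle 0.042137738467885155 0.037999931432054046
head 644 422.7080078125 291.2970275878906 99.9815902709961 171.41668701171875 69.6511001586914
handle 577 454.5970153808594 265.01788330078125 241.1023406982422 108.92253112792969 4.653614044189453
  return _methods._mean(a, axis=axis, dtype=dtype,
  ret = ret.dtype.type(ret / rcount)
```

View pics/top.png

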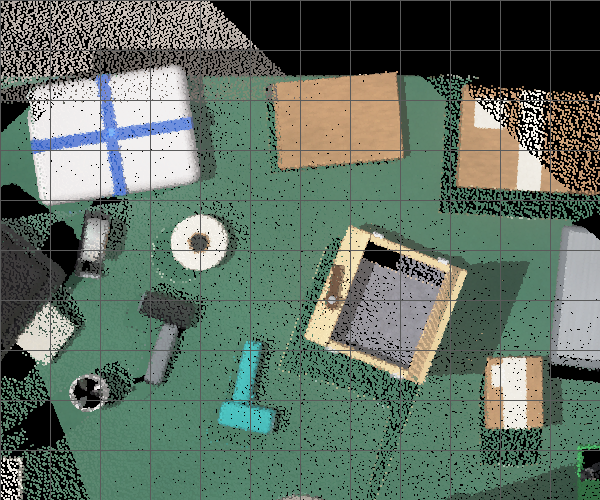

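The top-down view shows the scanner's head near pixel (170,308) and its handle running to (155,380). The crate is centred near (387,305), with the rail on its left side and the button at (335,285) pointing to crate +y. Next I'll fit these precisely.

```bash
cat > m2.py <<'E'
from h import *
A=np.load("scene.npz");B=np.load("side.npz")
for n,D in(("scene",A),("side",B)):
    W=D["W"].reshape(-1,3);C=D["p"].reshape(-1,3).astype(int)
    def box(x0,x1,y0,y1,z0,z1): return (W[:,0]>x0)&(W[:,0]<x1)&(W[:,1]>y0)&(W[:,1]<y1)&(W[:,2]>z0)&(W[:,2]<z1)
    s=box(.32,.53,.195,.345,.03,.05); P=W[s]; dark=C[s].max(1)<75
    for k,q in(("head",P[dark]),("handle",P[~dark])):
        q1=q[:,:2]; c=np.median(q1,0); v=np.linalg.svd(q1-q1.mean(0),full_matrices=False)[2]
        t=(q1-c)@v.T; lo,hi=np.percentile(t,1,axis=0),np.percentile(t,99,axis=0)
        print(n,k,len(q),"z",np.median(q[:,2]).round(4),"ctr",(c+(lo+hi)/2@v).round(4),"size",(hi-lo).round(4),"dir",v[0].round(3),np.degrees(np.arctan2(*v[0][::-1])).round(1))
    s=box(.3,.7,-.36,.02,.090,.099)   # rail top
    q=W[s][:,:2].astype(np.float32)*1000
    lab=q[(q[:,1]>-170)]
    print(n,"rail",len(lab),cv2.minAreaRect(lab))
    s=box(.3,.7,-.36,.02,.079,.087); print(n,"rim+all",s.sum(),cv2.minAreaRect(W[s][:,:2].astype(np.float32)*1000))
    s=box(.3,.7,-.36,.02,.103,.125)&(C.max(1)<150); q=W[s]; 
    q=q[q[:,1]>-.15]; print(n,"button",len(q),np.median(q[:,2]),cv2.minAreaRect(q[:,:2].astype(np.float32)*1000))
    s=box(.25,.6,-.45,-.15,.13,.32);q=W[s]; c=q.mean(0);nn=np.linalg.svd(q-c,full_matrices=False)[2][2];print(n,"lid",len(q),c,nn,"zmax",np.percentile(q[:,2],99.5), "top xy",q[q[:,2]>q[:,2].max()-.02][:,:2].min(0),q[q[:,2]>q[:,2].max()-.02][:,:2].max(0))
    for k,b in (("roll",(.5,.75,.1,.3,.03,.07)),):pass
p=A["p"][120:200,220:340]; save(cv2.resize(p,None,fx=5,fy=5,interpolation=cv2.INTER_CUBIC),"crop.png")
E
python3 m2.py
```

```text
scene head 276 z 0.0415 ctr [0.4658 0.2702] size [0.0988 0.0875] dir [-0.391 -0.92 ] -113.0
scene handle 296 z 0.0385 ctr [0.4207 0.2787] size [0.1723 0.0905] dir [ 0.993 -0.12 ] -6.9
scene rail 827 ((528.8392333984375, -74.6737289428711), (77.0701675415039, 245.13465881347656), 76.8216323852539)
scene rim+all 634 ((495.12841796875, -162.2807159423828), (227.2075958251953, 252.23292541503906), 68.88924407958984)
scene button 197 0.11336327576789351 ((528.5511474609375, -68.17276763916016), (28.054277420043945, 88.15199279785156), 81.1477279663086)
scene lid 958 [ 0.47518403 -0.28654048  0.23644726] [-0.37550833 -0.91262244 -0.16159758] zmax 0.28053822117843435 top xy [ 0.33398612 -0.33227082] [ 0.56052495 -0.23260417]
side head 707 z 0.0419 ctr [0.4346 0.2742] size [0.1676 0.1329] dir [-0.914 -0.406] -156.0
side handle 583 z 0.0378 ctr [0.4225 0.281 ] size [0.1708 0.1027] dir [-0.981  0.194] 168.8
side rail 633 ((531.5924072265625, -75.11787414550781), (51.97917938232422, 244.14207458496094), 68.95587158203125)
side rim+all 680 ((496.0708923339844, -161.28494262695312), (236.88157653808594, 255.30926513671875), 68.34192657470703)
side button 180 0.11273767262892637 ((525.2513427734375, -68.3897705078125), (30.13037872314453, 88.73919677734375), 76.4062271118164)
side lid 3066 [ 0.44422226 -0.26816631  0.20981394] [-0.36404324 -0.92157125 -0.13482932] zmax 0.27992340367549845 top xy [ 0.33390004 -0.33541553] [ 0.56138266 -0.2306499 ]
```

View pics/crop.png

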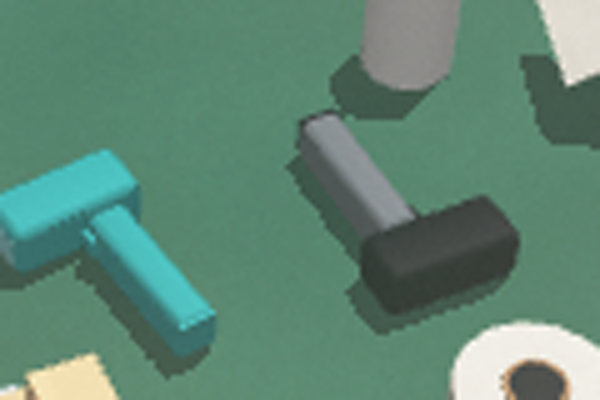

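The crop confirms it: black head with grey handle is at crop (400,210), and the turquoise look-alike is on the left. Now I'll refine with axis-aligned extents.

```bash
cat > m3.py <<'E'
from h import *
for n in("scene","side"):
    D=np.load(n+".npz");W=D["W"].reshape(-1,3);C=D["p"].reshape(-1,3).astype(int)
    def box(x0,x1,y0,y1,z0,z1): return (W[:,0]>x0)&(W[:,0]<x1)&(W[:,1]>y0)&(W[:,1]<y1)&(W[:,2]>z0)&(W[:,2]<z1)
    s=box(.33,.443,.22,.345,.034,.05)&(C.max(1)>85); q=(W[s][:,:2]*1000).astype(np.float32)
    med=np.median(q,0); q=q[np.linalg.norm(q-med,axis=1)<75]
    print(n,"handle",len(q),cv2.minAreaRect(q),"line",cv2.fitLine(q,cv2.DIST_HUBER,0,.01,.01).ravel())
    s=box(.4,.53,.19,.345,.037,.05)&(C.max(1)<75); q=(W[s][:,:2]*1000).astype(np.float32)
    print(n,"head",len(q),cv2.minAreaRect(q),q.min(0),q.max(0))
    for yaw in(-21,-21.7):
        a=np.radians(yaw);ey=np.array([np.cos(a),np.sin(a)]);ex=np.array([np.sin(a),-np.cos(a)])
        o=np.array([.495,-.17])
        s=box(.3,.7,-.36,.05,.091,.098); t=(W[s][:,:2]-o)@np.stack([ex,ey]).T*1000; r=t[t[:,0]<-85]
        print(" rail",len(r),np.percentile(r,[1,3,50,97,99],axis=0).round(1).tolist())
        s=box(.3,.7,-.36,.05,.012,.022); f=(W[s][:,:2]-o)@np.stack([ex,ey]).T*1000; f=f[(abs(f)<115).all(1)]
        print(" floor",len(f),np.percentile(f,[.5,50,99.5],axis=0).round(1).tolist())
        s=box(.3,.7,-.36,.05,.108,.118)&(C.max(1)<170); b=(W[s][:,:2]-o)@np.stack([ex,ey]).T*1000;b=b[b[:,0]<-60]
        print(" button",len(b),np.percentile(b,[1,50,99],axis=0).round(1).tolist(),cv2.minAreaRect(b.astype(np.float32)))
E
python3 m3.py
```

```text
scene handle 180 ((390.07550048828125, 276.82318115234375), (31.353517532348633, 117.74716186523438), 71.48502349853516) line [ 9.4033414e-01 -3.4025243e-01  3.8997375e+02  2.7671375e+02]
scene head 229 ((482.280517578125, 263.55633544921875), (98.59164428710938, 49.57278060913086), 72.66436004638672) [448.2517  214.32057] [516.45544 315.43018]
 rail 624 [[-124.0, -121.2], [-122.8, -116.3], [-101.5, 38.0], [-86.1, 114.4], [-85.5, 117.6]]
 floor 2840 [[-79.4, -113.9], [7.8, -17.8], [89.7, 114.2]]
 button 176 [[-121.9, -47.5], [-106.7, -2.0], [-88.4, 37.5]] ((-104.74093627929688, -4.4070281982421875), (27.999706268310547, 88.21757507324219), 7.085135459899902)
 rail 631 [[-123.8, -122.6], [-122.8, -116.6], [-101.7, 37.8], [-85.8, 113.2], [-85.3, 116.4]]
 floor 2834 [[-79.2, -113.8], [7.8, -17.8], [89.3, 105.9]]
 button 176 [[-122.2, -48.7], [-106.6, -3.3], [-88.1, 36.2]] ((-104.67927551269531, -5.686317443847656), (27.999704360961914, 88.21758270263672), 7.785139560699463)
side handle 450 ((391.6422119140625, 279.9931335449219), (31.426610946655273, 113.55240631103516), 71.253776550292
[... 167 characters left out ...]
 71.28060913085938) [446.03128 217.48027] [517.18616 321.8935 ]
 rail 492 [[-126.0, -120.5], [-125.1, -118.5], [-110.1, -44.0], [-86.2, 113.2], [-85.5, 117.4]]
 floor 1046 [[-91.0, -102.7], [45.6, 17.1], [99.3, 107.5]]
 button 146 [[-124.4, -52.0], [-110.7, -15.9], [-89.2, 33.0]] ((-105.706787109375, -8.138374328613281), (30.13038444519043, 88.67185974121094), 7.406230449676514)
 rail 490 [[-125.1, -121.8], [-124.4, -119.6], [-109.5, -40.9], [-86.6, 111.8], [-85.5, 116.3]]
 floor 1045 [[-90.1, -103.1], [45.4, 18.1], [98.3, 107.7]]
 button 146 [[-124.7, -53.2], [-110.4, -17.2], [-88.8, 31.6]] ((-105.5994873046875, -9.429203033447266), (30.13037872314453, 88.67183685302734), 8.106232643127441)
```

Call:
servo_tool(series=[[0.02, -0.02, -0.03, 0.115, 1], [0.02, -0.02, -0.03, 0.115, 1], [0.02, -0.02, -0.03, 0.115, 1], [0.02, -0.02, -0.03, 0.115, 1], [0.02, -0.02, -0.03, 0.115, 1]])

```text
time_s: 0.52
tool_pos: [0.2622, -0.5253, 0.3716]
ee_rot: [-3.141, 0.001, -0.323]
wrist_force: [-0.2, -1.5, -0.3]
gripper_width: 0.0854
gripper_force: 0.0
```

Create plan.py:
```python
import sys,numpy as np
from h import *
# usage: plan.py  "x y z yaw" ... -> per-leg shift in tool axes
s=env.read_state(); p=np.array(s["tool_pos"]);R=Ro.from_euler('xyz',s["ee_rot"]).as_matrix();y=s["ee_rot"][2]
print("now",p.round(4),np.round(s["ee_rot"],4))
for a in sys.argv[1:]:
    t=np.array(a.split(),float); d=R.T@(t[:3]-p); n=max(np.linalg.norm(d)/.0415,abs(t[3]-y)/.12)
    print("shift",d.round(4),"turn",round(-(t[3]-y),4),"rows",np.ceil(n))
    p=t[:3]; y=t[3]; R=Ro.from_euler('xyz',[np.pi,0,y]).as_matrix()
```

```text
(no output)
```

Call:
servo_tool(series=[[0.01, -0.04, 0, 0, 1], [0.01, -0.04, 0, 0, 1], [0.01, -0.04, 0, 0, 1], [0.01, -0.04, 0, 0, 1], [0.01, -0.04, 0, 0, 1]])

```text
time_s: 0.93
tool_pos: [0.3724, -0.3503, 0.37]
ee_rot: [3.142, 0.0, -0.316]
wrist_force: [0.4, 0.3, 0.1]
gripper_width: 0.0853
gripper_force: 0.0
```

Call:
servo_tool(series=[[0.01, -0.04, 0, 0, 1], [0.01, -0.04, 0, 0, 1], [0.01, -0.04, 0, 0, 1], [0.01, -0.04, 0, 0, 1], [0.01, -0.04, 0, 0, 1]])

```text
time_s: 1.35
tool_pos: [0.482, -0.1759, 0.3701]
ee_rot: [3.141, 0.0, -0.316]
wrist_force: [0.9, 0.2, -0.4]
gripper_width: 0.0853
gripper_force: 0.0
```

Call:
servo_tool(series=[[-0.01, -0.04, 0, 0, 1], [-0.01, -0.04, 0, 0, 1], [-0.01, -0.04, 0, 0, 1], [-0.01, -0.04, 0, 0, 1], [-0.01, -0.04, 0, 0, 1]])

```text
time_s: 1.77
tool_pos: [0.4957, 0.0297, 0.37]
ee_rot: [3.141, 0.0, -0.316]
wrist_force: [2.0, -0.4, 0.3]
gripper_width: 0.0856
gripper_force: 0.0
```

```bash
python3 plan.py ".419 .2696 .25 -.332" ".419 .2696 .12 -.332"; python3 -c "
from h import *
print(env.read_state()['joint_positions'])"
```

```text
now [0.4957 0.0297 0.37  ] [ 3.141e+00  1.000e-04 -3.164e-01]
shift [-0.1475 -0.2042  0.1199] turn 0.0156 rows 7.0
shift [-0.   -0.    0.13] turn -0.0 rows 4.0
[ 0.28494993  0.05485943 -0.45194411  1.64534268  0.02456281  1.44728501
 -2.05659632]
```

Call:
servo_tool(series=[[-0.021, -0.029, 0.017, 0.0, 1], [-0.021, -0.029, 0.017, 0.004, 1], [-0.021, -0.029, 0.017, 0.004, 1], [-0.021, -0.029, 0.017, 0.004, 1], [-0.021, -0.029, 0.017, 0.004, 1]])

```text
time_s: 2.18
tool_pos: [0.4412, 0.1998, 0.2843]
ee_rot: [3.141, -0.0, -0.333]
wrist_force: [0.5, 0.4, 0.3]
gripper_width: 0.0855
gripper_force: 0.0
```

Call:
servo_tool(series=[[-0.021, -0.029, 0.017, 0.0, 1], [-0.021, -0.03, 0.018, 0.0, 1], [0, 0, 0.02, 0.0, 1], [0, 0, 0, 0.0, 1], [0, 0, 0, 0.0, 1]])

```text
time_s: 2.6
tool_pos: [0.4212, 0.2673, 0.2293]
ee_rot: [3.139, 0.002, -0.332]
wrist_force: [0.6, -1.0, 0.9]
gripper_width: 0.0854
gripper_force: 0.0
```

```bash
cat > m4.py <<'E'
from h import *
print(env.read_state()['joint_positions'].round(3))
p,d,c=look("wrist"); save(p,"w1.png"); W=cloud(d,c).reshape(-1,3);C=p.reshape(-1,3).astype(int)
m=(W[:,2]>.034)&(W[:,2]<.05)&(W[:,0]>.3)&(W[:,0]<.55)&(W[:,1]>.18)&(W[:,1]<.35)
for k,b in(("handle",m&(C.max(1)>80)&(W[:,0]<.45)),("head",m&(C.max(1)<75)&(W[:,2]>.038))):
    q=(W[b][:,:2]*1000).astype(np.float32); print(k,len(q),W[b][:,2].mean(),cv2.minAreaRect(q),np.percentile(q,[1,99],axis=0).tolist(),cv2.fitLine(q,cv2.DIST_HUBER,0,.01,.01).ravel())
E
python3 m4.py; python3 plan.py ".419 .2696 .025 -.332"
```

```text
[-0.031  0.162 -0.688  1.86   0.112  1.161 -2.66 ]
handle 2376 0.0374210000408997 ((399.93511962890625, 272.88177490234375), (44.78849792480469, 132.97723388671875), 62.879825592041016) [[338.75475311279297, 248.04231643676758], [448.84329986572266, 303.42777252197266]] [ 9.4456100e-01 -3.2833597e-01  3.9752322e+02  2.7537915e+02]
head 4197 0.04161822867956193 ((483.06390380859375, 264.9879455566406), (102.11957550048828, 47.321964263916016), 71.06317138671875) [[451.08005615234373, 215.3891815185547], [515.6884228515624, 314.34013671875]] [3.5428786e-01 9.3513644e-01 4.8461356e+02 2.6408029e+02]
now [0.4223 0.2672 0.2304] [ 3.1408e+00 -1.0000e-04 -3.3330e-01]
shift [-0.0039 -0.0013  0.2054] turn -0.0013 rows 5.0
```

View pics/w1.png

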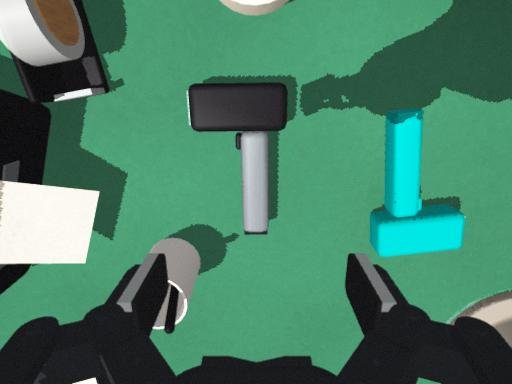

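The wrist view shows the scanner handle at (255,180), lined up with the tool, with the pen pot well clear at (175,290). I'll descend and grip.

Call:
servo_tool(series=[[-0.004, 0, 0.04, 0, 1], [0, 0, 0.04, 0, 1], [0, 0, 0.04, 0, 1], [0, 0, 0.04, 0, 1], [0, 0, 0.025, 0, 1]])

```text
time_s: 3.07
tool_pos: [0.4185, 0.2669, 0.0431]
ee_rot: [3.139, 0.001, -0.336]
wrist_force: [-0.3, -0.3, -0.2]
gripper_width: 0.0855
gripper_force: 0.0
```

Call:
servo_tool(series=[[0, 0, 0.01, 0, 1], [0, 0, 0.01, 0, 1], [0, 0, 0, 0, 0.7], [0, 0, 0, 0, 0.5], [0, 0, 0, 0, 0]], force=40)

```text
time_s: 3.48
tool_pos: [0.4198, 0.2702, 0.0271]
ee_rot: [-3.139, -0.003, -0.333]
wrist_force: [-0.4, 0.0, 0.1]
gripper_width: 0.0515
gripper_force: 0.0
```

Call:
servo_tool(series=[[0, 0, 0, 0, 0], [0, 0, 0, 0, 0], [0, 0, 0, 0, 0], [0, 0, 0, 0, 0], [0, 0, 0, 0, 0]], force=40)

```text
time_s: 3.9
tool_pos: [0.4196, 0.2699, 0.0271]
ee_rot: [-3.14, -0.003, -0.332]
wrist_force: [-1.5, -1.3, 7.9]
gripper_width: -0.0003
gripper_force: 3.9
```

The fingers shut fully with nothing gripped. I'll look before moving.

Run:
```python
from h import *
print(env.read_state())
im=[]
for n,(u,v) in(("scene",(300,160)),("side",(225,270))):
    p,d,c=look(n); q=p[v-45:v+45,u-50:u+50]; im.append(cv2.resize(q,None,fx=4,fy=4,interpolation=cv2.INTER_CUBIC))
save(np.hstack(im),"miss.png")
```

```text
{'time_s': 3.9, 'joint_positions': array([-0.16839982,  0.42679761, -0.58764337,  2.06143878,  0.34732613,
        0.7460494 , -2.87587264]), 'joint_vel': array([-1.61744789e-03,  1.48137334e-03,  1.23482717e-03, -6.23471010e-04,
        6.57269716e-05,  1.06247393e-03, -6.18428640e-04]), 'tau': array([-4.38074665e-01, -3.43338776e+01, -4.56105262e+00, -1.58701265e+01,
       -6.72860839e-02, -4.67533730e-01, -5.43182216e-05]), 'tool_pos': array([0.41955997, 0.26987793, 0.02707009]), 'ee_rot': array([-3.13994573e+00, -2.77757000e-03, -3.32404203e-01]), 'wrist_force': array([-1.4874229 , -1.27102444,  7.94694511]), 'wrist_torque': array([-0.29748971,  0.12879357, -0.02671579]), 'gripper_force': 3.861742405279074, 'gripper_width': -0.0002806146904388249}
```

View pics/miss.png

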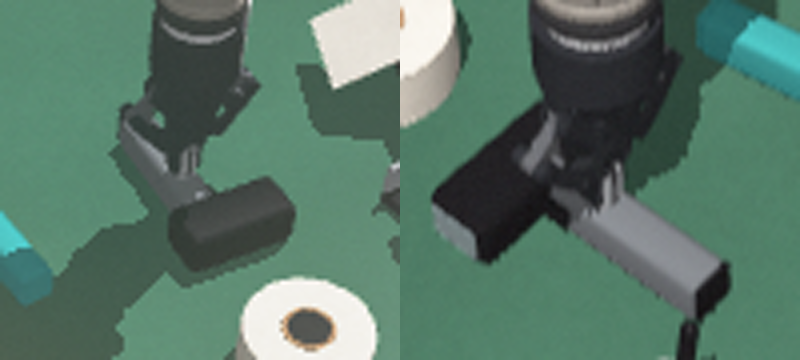

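Run:
```python
from h import *
im=[]
c=env.get_calibration("wrist");print(c, env.read_state()["tool_pos"])
for n,b in(("wrist",None),("scene",(285,135,320,165)),("side",(205,250,250,290))):
    p,d,c=look(n); W=cloud(d,c)
    if b is None: im.append(p[60:])
    else:
        u0,v0,u1,v1=b; w=W[v0:v1,u0:u1].reshape(-1,3); k=p[v0:v1,u0:u1].reshape(-1,3).astype(int).max(1)
        m=(np.hypot(w[:,0]-.4196,w[:,1]-.27)<.03)&(d[v0:v1,u0:u1].ravel()>0)
        for z0 in np.arange(.03,.12,.01):
            s=m&(w[:,2]>=z0)&(w[:,2]<z0+.01)
            if s.any(): print(n,z0.round(2),s.sum(),w[s].mean(0).round(3),w[s].min(0).round(3),w[s].max(0).round(3))
save(im[0],"w2.png")
```

```text
{'K': array([[314.78910647,   0.        , 256.18980693],
       [  0.        , 314.78910647, 190.76518705],
       [  0.        ,   0.        ,   1.        ]]), 'position': array([0.49916479, 0.24124003, 0.18114816]), 'attitude': array([ 2.81224862e+00,  1.36488162e-03, -1.90385793e+00])} [0.41959437 0.26990701 0.02710879]
scene 0.03 63 [0.422 0.262 0.036] [0.39  0.248 0.03 ] [0.448 0.282 0.04 ]
scene 0.04 27 [0.423 0.265 0.044] [0.391 0.254 0.04 ] [0.447 0.283 0.05 ]
scene 0.05 11 [0.424 0.262 0.056] [0.411 0.253 0.051] [0.43  0.277 0.06 ]
scene 0.06 20 [0.423 0.265 0.065] [0.412 0.253 0.06 ] [0.431 0.281 0.07 ]
scene 0.07 10 [0.424 0.264 0.075] [0.419 0.253 0.071] [0.429 0.28  0.08 ]
scene 0.08 23 [0.428 0.267 0.086] [0.419 0.24  0.08 ] [0.436 0.291 0.09 ]
scene 0.09 46 [0.422 0.265 0.094] [0.399 0.241 0.09 ] [0.441 0.296 0.1  ]
scene 0.1 17 [0.425 0.263 0.105] [0.404 0.241 0.101] [0.436 0.294 0.109]
scene 0.11 21 [0.432 0.266 0.115] [0.42 0.25 0.11] [0.438 0.281 0.12 ]
side 0.03 133 [0.414 0.278 0.036] [0.391 0.261 0.03 ] [0.449 0.291 0.04 ]
side 0.04 32 [0.412 0.275 0.044] [0.391 0.261 0.04 ] [0.442 0.287 0.05 ]
side 0.05 21 [0.415 0.278 0.055] [0.407 0.266 0.051] [0.426 0.284 0.06 ]
side 0.06 23 [0.413 0.278 0.064] [0.408 0.265 0.06 ] [0.421 0.285 0.07 ]
side 0.07 19 [0.411 0.273 0.074] [0.405 0.265 0.07 ] [0.418 0.285 0.08 ]
side 0.08 36 [0.411 0.275 0.086] [0.399 0.248 0.08 ] [0.435 0.299 0.09 ]
side 0.09 58 [0.419 0.28  0.094] [0.398 0.248 0.09 ] [0.435 0.298 0.1  ]
side 0.1 28 [0.41  0.278 0.106] [0.398 0.262 0.1  ] [0.425 0.289 0.11 ]
side 0.11 32 [0.405 0.277 0.115] [0.398 0.261 0.11 ] [0.418 0.291 0.119]
```

View pics/w2.png

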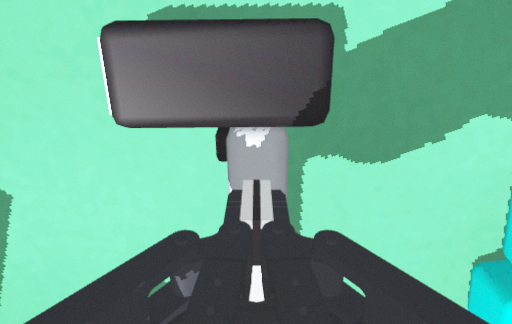

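The shut fingers stand on top of the handle, at about (257,240) in the full frame. So the real tips are higher than the stated TCP implies. I'll lift clear and measure tip height against reported TCP.

Call:
servo_tool(series=[[0, 0, -0.03, 0, 0], [0, 0, -0.03, 0, 0], [0, 0, -0.03, 0, 0], [0, 0, 0, 0, 0], [0, 0, 0, 0, 0]])

```text
time_s: 4.57
tool_pos: [0.4196, 0.2703, 0.1176]
ee_rot: [-3.138, -0.004, -0.332]
wrist_force: [-0.5, 0.1, -0.0]
gripper_width: 0.0001
gripper_force: 0.0
```

```bash
cat > tip.py <<'E'
from h import *
s=env.read_state();t=np.array(s["tool_pos"]);print("tcp",t.round(4),s["gripper_width"],s["wrist_force"].round(1),s["ee_rot"].round(3))
R=Ro.from_euler('xyz',s["ee_rot"]).as_matrix()
for n in("scene","side"):
    p,d,c=look(n);W=cloud(d,c).reshape(-1,3); m=d.ravel()>0
    L=(W-t)@R; m&=(abs(L[:,0])<.05)&(abs(L[:,1])<.07)&(W[:,2]>.055)&(L[:,2]<.06)&(L[:,2]>-.12)
    for z in np.arange(-.1,.05,.01):
        k=m&(L[:,2]>=z)&(L[:,2]<z+.01)
        if k.any(): print(n,z.round(2),k.sum(),L[k].min(0).round(3),L[k].max(0).round(3))
E
python3 tip.py
```

```text
tcp [0.4196 0.2703 0.1176] 5.4828014299325596e-05 [-0.5  0.1 -0. ] [-3.138 -0.004 -0.332]
scene -0.1 73 [ 0.    -0.062 -0.1  ] [ 0.017  0.062 -0.09 ]
scene -0.09 56 [-0.006 -0.052 -0.09 ] [ 0.017  0.054 -0.08 ]
scene -0.08 42 [-0.014 -0.037 -0.08 ] [ 0.017  0.047 -0.07 ]
scene -0.07 60 [-0.015 -0.04  -0.07 ] [ 0.013  0.037 -0.06 ]
scene -0.06 20 [ 0.001 -0.024 -0.06 ] [ 0.014  0.013 -0.051]
scene -0.05 18 [ 0.001 -0.011 -0.049] [ 0.01   0.015 -0.04 ]
scene -0.04 21 [-0.005 -0.012 -0.039] [ 0.012  0.014 -0.03 ]
scene -0.03 16 [-0.003 -0.014 -0.03 ] [ 0.012  0.014 -0.021]
scene -0.02 7 [ 0.003 -0.011 -0.019] [ 0.008  0.009 -0.013]
side -0.1 110 [-0.018 -0.061 -0.1  ] [ 0.01   0.064 -0.09 ]
side -0.09 85 [-0.018 -0.054 -0.09 ] [-0.005  0.056 -0.08 ]
side -0.08 72 [-0.018 -0.044 -0.08 ] [ 0.01   0.046 -0.07 ]
side -0.07 90 [-0.015 -0.035 -0.07 ] [ 0.011  0.04  -0.06 ]
side -0.06 32 [-0.016 -0.028 -0.06 ] [-0.005  0.026 -0.051]
side -0.05 23 [-0.012 -0.012 -0.05 ] [-0.004  0.013 -0.04 ]
side -0.04 29 [-0.013 -0.012 -0.04 ] [ 0.001  0.013 -0.03 ]
side -0.03 30 [-0.014 -0.012 -0.03 ] [ 0.007  0.012 -0.02 ]
side -0.02 16 [-0.011 -0.011 -0.02 ] [-0.     0.009 -0.011]
```

The true fingertips, when shut, are about 12 mm behind the reported TCP. So the real grasp point is about 31 mm behind the reported one, and I'll correct for that from here. Joint 7 is also near its limit, so I'll make a half turn while clear of everything.

Call:
servo_tool(series=[[0, 0, -0.01, -0.1245, 1], [0, 0, -0.01, -0.1245, 1], [0, 0, -0.01, -0.1245, 1], [0, 0, 0, -0.1245, 1], [0, 0, 0, -0.1245, 1]])

```text
time_s: 5.08
tool_pos: [0.4176, 0.2689, 0.1445]
ee_rot: [3.141, 0.002, 0.297]
wrist_force: [0.4, -0.4, -0.3]
gripper_width: 0.0609
gripper_force: 0.0
```

Call:
servo_tool(series=[[0, 0, 0, -0.1245, 1], [0, 0, 0, -0.1245, 1], [0, 0, 0, -0.1245, 1], [0, 0, 0, -0.1245, 1], [0, 0, 0, -0.1245, 1]])

```text
time_s: 5.5
tool_pos: [0.4171, 0.2686, 0.1438]
ee_rot: [-3.14, 0.003, 0.919]
wrist_force: [0.4, -0.2, -0.7]
gripper_width: 0.0854
gripper_force: 0.0
```

Call:
servo_tool(series=[[0, 0, 0, -0.1245, 1], [0, 0, 0, -0.1245, 1], [0, 0, 0, -0.1245, 1], [0, 0, 0, -0.1245, 1], [0, 0, 0, -0.1245, 1]])

```text
time_s: 5.92
tool_pos: [0.4172, 0.2686, 0.1438]
ee_rot: [-3.139, 0.001, 1.542]
wrist_force: [-0.3, 0.3, -0.4]
gripper_width: 0.0856
gripper_force: 0.0
```

Call:
servo_tool(series=[[0, 0, 0, -0.1245, 1], [0, 0, 0, -0.1245, 1], [0, 0, 0, -0.1245, 1], [0, 0, 0, -0.1245, 1], [0, 0, 0, -0.1245, 1]])

```text
time_s: 6.33
tool_pos: [0.4172, 0.2686, 0.1439]
ee_rot: [-3.139, -0.001, 2.164]
wrist_force: [0.6, -0.3, 0.0]
gripper_width: 0.0852
gripper_force: 0.0
```

Call:
servo_tool(series=[[0, 0, 0, -0.1245, 1], [0, 0, 0, -0.1245, 1], [0, 0, 0, -0.1245, 1], [0, 0, 0, -0.1245, 1], [0, 0, 0, -0.1245, 1]])

```text
time_s: 6.75
tool_pos: [0.4172, 0.2687, 0.1439]
ee_rot: [-3.14, -0.002, 2.787]
wrist_force: [-0.4, -0.6, -0.4]
gripper_width: 0.0856
gripper_force: 0.0
```

```bash
cat >> m4.py <<'E'
print(env.read_state()['gripper_width'])
E
python3 m4.py; python3 tip.py; python3 plan.py ".419 .269 -.008 2.81"
```

```text
[ 0.377  0.471 -1.292  1.96   0.509  1.102  0.085]
handle 4685 0.03752566919439997 ((393.0304260253906, 277.4453125), (29.757963180541992, 123.06278991699219), 71.67135620117188) [[336.32736938476563, 249.9985888671875], [447.6929040527344, 305.57641967773435]] [ 9.4517195e-01 -3.2657307e-01  3.8893192e+02  2.7858942e+02]
head 4841 0.04173816137738514 ((423.37139892578125, 284.9530944824219), (101.17076110839844, 171.51162719726562), 71.64695739746094) [[449.5151428222656, 216.85021362304687], [513.0921875, 315.2699768066406]] [3.1869373e-01 9.4785774e-01 4.7990750e+02 2.6633435e+02]
0.0853207378081572
tcp [0.4172 0.2687 0.1437] 0.0853207378081572 [-0.1  0.3  0.3] [-3.14e+00 -3.00e-03  2.79e+00]
scene -0.1 78 [-0.018 -0.069 -0.1  ] [ 0.017  0.067 -0.09 ]
scene -0.09 69 [-0.017 -0.069 -0.09 ] [ 0.015  0.069 -0.08 ]
scene -0.08 62 [-0.014 -0.07  -0.08 ] [ 0.012  0.069 -0.07 ]
scene -0.07 23 [-0.014 -0.056 -0.07 ] [ 0.011  0.069 -0.06 ]
scene -0.06 29 [-0.011 -0.057 -0.06 ] [ 0.009  0.053 -0.05 ]
scene -0.05 32 [-0.011 -0.057 -0.05 ] [ 0.013  0.057 -0.04 ]
scene -0.04 27 [-0.011 -0.057 -0.04 ] [ 0.012  0.052 -0.031]
scene -0.03 6 [-0.007 -0.05  -0.029] [ 0.013  0.046 -0.026]
side -0.1 116 [-0.013 -0.069 -0.1  ] [ 0.019  0.07  -0.09 ]
side -0.09 129 [-0.012 -0.069 -0.09 ] [ 0.018  0.07  -0.08 ]
side -0.08 99 [-0.011 -0.068 -0.08 ] [ 0.016  0.07  -0.07 ]
side -0.07 34 [-0.009 -0.065 -0.07 ] [ 0.013  0.057 -0.06 ]
side -0.06 47 [-0.01 -0.05 -0.06] [ 0.012  0.057 -0.05 ]
side -0.05 55 [-0.009 -0.05  -0.05 ] [ 0.013  0.057 -0.04 ]
side -0.04 47 [-0.009 -0.051 -0.04 ] [ 0.012  0.056 -0.03 ]
side -0.03 13 [-0.01  -0.046 -0.029] [ 0.011  0.05  -0.024]
now [0.4174 0.2689 0.1441] [-3.1404e+00 -2.2000e-03  2.7777e+00]
shift [-0.0018  0.0009  0.1521] turn -0.0323 rows 4.0
```

Call:
servo_tool(series=[[-0.002, 0, 0.02, -0.032, 1], [0, 0, 0.03, 0, 1], [0, 0, 0.03, 0, 1], [0, 0, 0.03, 0, 1], [0, 0, 0.02, 0, 1]])

```text
time_s: 7.32
tool_pos: [0.4185, 0.2672, 0.0123]
ee_rot: [-3.138, -0.002, 2.809]
wrist_force: [0.3, -0.4, 0.1]
gripper_width: 0.0854
gripper_force: 0.0
```

```bash
python3 plan.py ".419 .2685 -.009 2.81"; python3 -c "
from h import *
print(env.read_state()['joint_positions'].round(3))"
```

```text
now [0.4185 0.2672 0.0123] [-3.1381e+00 -2.1000e-03  2.8094e+00]
shift [-0.0001  0.0015  0.0213] turn -0.0006 rows 1.0
[ 0.2    0.643 -1.085  2.061  0.743  0.9   -0.07 ]
```

Call:
servo_tool(series=[[0, 0.0015, 0.011, 0, 1], [0, 0, 0.01, 0, 1], [0, 0, 0, 0, 0.3], [0, 0, 0, 0, 0], [0, 0, 0, 0, 0]], force=40)

```text
time_s: 7.73
tool_pos: [0.4212, 0.2707, -0.0047]
ee_rot: [3.14, 0.001, 2.812]
wrist_force: [0.3, 1.3, -0.3]
gripper_width: 0.0514
gripper_force: 0.0
```

Call:
servo_tool(series=[[0, 0, 0, 0, 0], [0, 0, 0, 0, 0], [0, 0, 0, 0, 0], [0, 0, 0, 0, 0], [0, 0, 0, 0, 0]], force=40)

```text
time_s: 8.15
tool_pos: [0.4212, 0.2703, -0.0046]
ee_rot: [3.141, 0.002, 2.812]
wrist_force: [-0.4, -1.6, 6.9]
gripper_width: 0.031
gripper_force: 42.0
```

Gripped at 31 mm width, which matches the handle. Now lifting.

Call:
servo_tool(series=[[0, 0, -0.02, 0, 0], [0, 0, -0.035, 0, 0], [0, 0, -0.04, 0, 0], [0, 0, -0.04, 0, 0], [0, 0, -0.04, 0, 0]])

```text
time_s: 8.57
tool_pos: [0.4196, 0.2696, 0.1705]
ee_rot: [-3.141, -0.001, 2.813]
wrist_force: [1.7, 0.2, -2.3]
gripper_width: 0.0314
gripper_force: 40.9
```

```bash
python3 plan.py ".50 .04 .19 2.79" ".489 -.1864 .19 2.769"; python3 -c "
from h import *
s=env.read_state();print(s['joint_positions'].round(3),s['gripper_width'],s['wrist_force'])"
```

```text
now [0.4196 0.2696 0.1705] [-3.1406e+00 -1.2000e-03  2.8129e+00]
shift [-0.1502 -0.1914 -0.0195] turn 0.0229 rows 6.0
shift [-0.0676 -0.2163 -0.    ] turn 0.021 rows 6.0
[ 0.399  0.433 -1.307  1.926  0.461  1.14   0.154] 0.031409409335278006 [ 1.73726968  0.17204221 -2.25879823]
```

Call:
servo_tool(series=[[-0.025, -0.032, -0.004, 0.005, 0], [-0.025, -0.032, -0.004, 0.005, 0], [-0.025, -0.032, -0.004, 0.005, 0], [-0.025, -0.032, -0.004, 0.005, 0], [-0.025, -0.032, -0.004, 0.005, 0]])

```text
time_s: 8.98
tool_pos: [0.485, 0.0752, 0.1895]
ee_rot: [-3.14, 0.001, 2.787]
wrist_force: [-0.0, -0.6, -2.3]
gripper_width: 0.0318
gripper_force: 40.9
```

Call:
servo_tool(series=[[-0.025, -0.031, 0, 0, 0], [-0.012, -0.036, 0, 0, 0], [-0.012, -0.036, 0, 0.01, 0], [-0.012, -0.036, 0, 0.01, 0], [-0.012, -0.036, 0, 0, 0]])

```text
time_s: 9.4
tool_pos: [0.4908, -0.1139, 0.1892]
ee_rot: [-3.141, 0.0, 2.767]
wrist_force: [1.7, 0.2, -2.0]
gripper_width: 0.0315
gripper_force: 40.9
```

```bash
python3 plan.py ".489 -.1864 .19 2.769"; python3 -c "
from h import *
s=env.read_state();print(s['joint_positions'].round(3),s['gripper_width'],s['wrist_force'])"
```

```text
now [ 0.4908 -0.1139  0.1892] [-3.1406  0.      2.7668]
shift [-0.0248 -0.0682 -0.0008] turn -0.0022 rows 2.0
[ 1.192  0.4   -1.29   1.895  0.421  1.165  0.945] 0.03146438670962429 [ 1.74013183  0.1836381  -2.03370255]
```

Call:
servo_tool(series=[[-0.012, -0.034, 0, 0, 0], [-0.0125, -0.034, 0, 0, 0], [0, 0, 0.02, 0, 0], [0, 0, 0, 0, 0], [0, 0, 0, 0, 0]])

```text
time_s: 9.82
tool_pos: [0.4884, -0.1837, 0.1685]
ee_rot: [3.141, -0.003, 2.767]
wrist_force: [-0.0, 0.9, -2.3]
gripper_width: 0.0314
gripper_force: 40.7
```

```bash
cat > chk.py <<'E'
from h import *
a=np.radians(-21.4);E=np.array([[np.sin(a),-np.cos(a)],[np.cos(a),np.sin(a)]]);O=np.array([.4913,-.1739])
s=env.read_state();t=np.array(s["tool_pos"]);print("tcp crate",((t[:2]-O)@E.T*1000).round(1),t.round(4),s["ee_rot"].round(3))
ims=[]
for n in("scene","side"):
    p,d,c=look(n);W=cloud(d,c).reshape(-1,3);L=np.c_[(W[:,:2]-O)@E.T,W[:,2]]*1000;C=p.reshape(-1,3).astype(int);ok=d.ravel()>0
    z0=t[2]*1000+5
    m=ok&(L[:,2]>z0+36)&(L[:,2]<z0+46)&(abs(L[:,0])<85)&(abs(L[:,1])<125)
    print(n,"scanner top",m.sum(),np.percentile(L[m],[1,50,99],axis=0).round(0).tolist())
    m=ok&(L[:,2]>91)&(L[:,2]<99)&(L[:,0]<-92)&(L[:,0]>-140)&(abs(L[:,1])<130)
    print(n,"rail",m.sum(),np.percentile(L[m],[1,99],axis=0).round(0).tolist())
    m=ok&(L[:,2]>130)&(L[:,0]>90)&(L[:,0]<160)&(abs(L[:,1])<130)&(L[:,2]<290)&(C[:,0]-C[:,2]>20)
    print(n,"lid",m.sum(),np.percentile(L[m],[1,50,99],axis=0).round(0).tolist())
    u,v=(215,225) if n=="scene" else (265,150); ims.append(cv2.resize(p[v-75:v+75,u-75:u+75],(390,390),interpolation=cv2.INTER_CUBIC))
import sys
if len(sys.argv)>1: save(np.hstack(ims),sys.argv[1])
E
python3 chk.py over.png; python3 plan.py ".489 -.1864 .013 2.769"
```

```text
tcp crate [10.2  0.9] [ 0.4884 -0.1837  0.1685] [ 3.141e+00 -3.000e-03  2.767e+00]
scene scanner top 788 [[-56.0, -19.0, 210.0], [2.0, 56.0, 214.0], [43.0, 84.0, 218.0]]
scene rail 612 [[-129.0, -120.0, 91.0], [-92.0, 119.0, 99.0]]
scene lid 926 [[94.0, -117.0, 133.0], [112.0, 35.0, 258.0], [124.0, 119.0, 281.0]]
side scanner top 427 [[-61.0, -89.0, 210.0], [-4.0, 9.0, 214.0], [29.0, 83.0, 219.0]]
side rail 502 [[-130.0, -119.0, 91.0], [-93.0, 119.0, 99.0]]
side lid 1932 [[93.0, -122.0, 132.0], [105.0, -56.0, 213.0], [121.0, 35.0, 279.0]]
now [ 0.49   -0.1825  0.17  ] [3.1413e+00 7.0000e-04 2.7700e+00]
shift [-0.0003 -0.004   0.157 ] turn 0.001 rows 4.0
```

View pics/over.png

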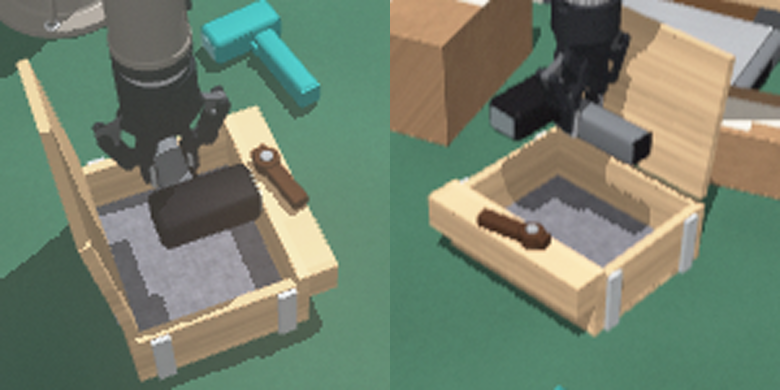

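The view shows the scanner level over the crate opening, with the button lying along the rail (a slight outward turn). The fit is good: scanner x −61..43 and y −89..84 mm inside. Now lowering.

Call:
servo_tool(series=[[0, -0.001, 0.035, 0, 0], [0, -0.001, 0.035, 0, 0], [0, 0, 0.035, 0, 0], [0, 0, 0.025, 0, 0], [0, 0, 0.012, 0, 0]])

```text
time_s: 10.33
tool_pos: [0.4875, -0.1844, 0.0253]
ee_rot: [-3.141, -0.003, 2.77]
wrist_force: [-0.9, 0.2, -1.6]
gripper_width: 0.0319
gripper_force: 40.7
```

Call:
servo_tool(series=[[0, 0, 0.008, 0, 0], [0, 0, 0.003, 0, 0], [0, 0, 0.002, 0, 0], [0, 0, 0, 0, 0], [0, 0, 0, 0, 0]])

```text
time_s: 10.75
tool_pos: [0.4901, -0.1862, 0.0156]
ee_rot: [-3.141, 0.003, 2.767]
wrist_force: [-0.6, 0.8, -2.7]
gripper_width: 0.0315
gripper_force: 40.7
```

Call:
servo_tool(series=[[0, 0, 0.002, 0, 0], [0, 0, 0.002, 0, 0], [0, 0, 0, 0, 0], [0, 0, 0, 0, 0]])

```text
time_s: 11.08
tool_pos: [0.4897, -0.1864, 0.0114]
ee_rot: [-3.141, 0.002, 2.767]
wrist_force: [-1.4, -0.6, 5.1]
gripper_width: 0.0314
gripper_force: 41.8
```

On the floor (vertical force flipped to +5 N). Releasing.

Call:
servo_tool(series=[[0, 0, 0, 0, 0.5], [0, 0, 0, 0, 0.7], [0, 0, 0, 0, 0.7], [0, 0, 0, 0, 0.7], [0, 0, 0, 0, 0.7]])

```text
time_s: 11.5
tool_pos: [0.4889, -0.186, 0.0103]
ee_rot: [3.142, 0.0, 2.767]
wrist_force: [-0.1, -0.4, 0.2]
gripper_width: 0.0595
gripper_force: 0.0
```

Call:
servo_tool(series=[[0, 0, -0.02, 0, 0.7], [0, 0, -0.035, 0, 0.7], [0, 0, -0.04, 0, 0.7], [0, 0, -0.04, 0, 0.7], [0, 0, -0.04, 0, 0.7]])

```text
time_s: 11.92
tool_pos: [0.4885, -0.1855, 0.1869]
ee_rot: [3.141, -0.001, 2.768]
wrist_force: [0.7, -0.7, 0.4]
gripper_width: 0.0598
gripper_force: 0.0
```

Call:
servo_tool(series=[[0, 0, -0.04, 0, 0], [0, 0, -0.04, 0, 0], [0, 0, -0.03, 0, 0], [0, 0, 0, 0, 0], [0, 0, 0, 0, 0]])

```text
time_s: 12.33
tool_pos: [0.4899, -0.186, 0.2969]
ee_rot: [-3.14, 0.004, 2.767]
wrist_force: [-0.4, -0.4, -0.7]
gripper_width: 0.0007
gripper_force: 0.0
```

```bash
cat > chk2.py <<'E'
from h import *
import sys
a=np.radians(-21.4);E=np.array([[np.sin(a),-np.cos(a)],[np.cos(a),np.sin(a)]]);O=np.array([.4913,-.1739])
s=env.read_state();t=np.array(s["tool_pos"]);print("tcp crate",((t[:2]-O)@E.T*1000).round(1),t.round(4),s["ee_rot"].round(3),"j",s["joint_positions"].round(2),s["wrist_force"].round(1))
for n in sys.argv[1:]:
    p,d,c=look(n);W=cloud(d,c).reshape(-1,3);L=np.c_[(W[:,:2]-O)@E.T,W[:,2]]*1000;C=p.reshape(-1,3).astype(int);ok=d.ravel()>0
    i=ok&(abs(L[:,0])<88)&(abs(L[:,1])<110)
    m=i&(L[:,2]>48)&(L[:,2]<64)
    if m.any(): print(n,"scanner top",m.sum(),np.percentile(L[m],[1,50,99],axis=0).round(0).tolist())
    m=ok&(L[:,2]>106)&(L[:,2]<120)&(C.max(1)<170)&(L[:,0]<-30)&(L[:,0]>-150)&(abs(L[:,1]+0)<90)
    if m.sum()>20: print(n,"button",m.sum(),np.percentile(L[m],[1,50,99],axis=0).round(0).tolist(),cv2.minAreaRect(L[m][:,:2].astype(np.float32)))
    m=ok&(L[:,0]>-85)&(L[:,0]<160)&(abs(L[:,1])<125)&(L[:,2]>88)&(L[:,2]<290)&(C[:,0]-C[:,2]>25)
    if m.sum()>50:
        q=L[m];c0=np.median(q,0);v=np.linalg.svd(q-c0,full_matrices=False)[2][2]; print(n,"lid",m.sum(),"max",np.percentile(q,[1,99],axis=0).round(0).tolist(),"n",v.round(3))
E
python3 chk2.py scene side; python3 plan.py ".489 -.186 .33 2.769"
```

```text
tcp crate [11.8  3.1] [ 0.4899 -0.186   0.2969] [-3.14   0.004  2.767] j [ 1.35  0.31 -1.31  1.7   0.31  1.36  1.19] [-0.4 -0.4 -0.7]
scene scanner top 1087 [[-85.0, -110.0, 48.0], [5.0, 44.0, 56.0], [65.0, 86.0, 63.0]]
scene button 184 [[-127.0, -47.0, 108.0], [-111.0, -3.0, 113.0], [-93.0, 39.0, 118.0]] ((-109.59919738769531, -4.451091766357422), (28.564001083374023, 91.5016860961914), 8.148327827453613)
scene lid 1095 max [[-85.0, -116.0, 91.0], [124.0, 119.0, 281.0]] n [-0.857  0.078  0.51 ]
side scanner top 663 [[-47.0, -83.0, 48.0], [6.0, 41.0, 56.0], [88.0, 110.0, 63.0]]
side button 163 [[-129.0, -51.0, 106.0], [-115.0, -17.0, 113.0], [-93.0, 33.0, 118.0]] ((-110.09283447265625, -7.655437469482422), (30.617292404174805, 87.47840881347656), 8.09477424621582)
side lid 3467 max [[86.0, -121.0, 96.0], [121.0, 116.0, 279.0]] n [-0.981 -0.01   0.192]
now [ 0.4881 -0.186   0.2942] [-3.1409e+00 -1.7000e-03  2.7673e+00]
shift [-0.0008  0.0003 -0.0358] turn -0.0017 rows 1.0
```

The scanner is down flat with its head top at about 58 mm, released and inside. Next I'll raise, turn the tool a quarter turn so its narrow side faces the lid, and go behind the lid with fingers shut.

Call:
servo_tool(series=[[0, 0, -0.02, 0.12, 0], [0, 0, -0.02, 0.12, 0], [0, 0, -0.01, 0.12, 0], [0, 0, 0, 0.12, 0], [0, 0, 0, 0.12, 0]])

```text
time_s: 12.85
tool_pos: [0.4884, -0.186, 0.3441]
ee_rot: [-3.141, -0.002, 2.161]
wrist_force: [-0.3, -0.6, -1.0]
gripper_width: -0.0003
gripper_force: 0.0
```

Call:
servo_tool(series=[[0, 0, 0, 0.12, 0], [0, 0, 0, 0.12, 0], [0, 0, 0, 0.12, 0], [0, 0, 0, 0.12, 0], [0, 0, 0, 0.12, 0]])

```text
time_s: 13.27
tool_pos: [0.4879, -0.1858, 0.3431]
ee_rot: [-3.138, -0.002, 1.562]
wrist_force: [0.6, 0.5, -0.2]
gripper_width: -0.0002
gripper_force: 0.0
```

Call:
servo_tool(series=[[0, 0, 0, 0.12, 0], [0, 0, 0, 0.12, 0], [0, 0, 0, 0.12, 0], [0, 0, 0, 0, 0]])

```text
time_s: 13.6
tool_pos: [0.4879, -0.1859, 0.3433]
ee_rot: [-3.138, -0.0, 1.206]
wrist_force: [0.4, -0.1, -0.3]
gripper_width: 0.0001
gripper_force: 0.0
```

```bash
cat > cp.py <<'E'
# crate-frame waypoints (mm: x y z) -> plan.py at yaw 1.198
import sys,subprocess,numpy as np
a=np.radians(-21.4);E=np.array([[np.sin(a),-np.cos(a)],[np.cos(a),np.sin(a)]]);O=np.array([.4913,-.1739])
o=[]
for w in sys.argv[1:]:
    x,y,z=np.array(w.split(),float)/1000; q=O+np.array([x,y])@E; o.append(f"{q[0]} {q[1]} {z} 1.198")
subprocess.run(["python3","plan.py"]+o)
E
python3 chk2.py; python3 cp.py "180 0 340" "180 0 240"
```

```text
tcp crate [12.4  1.2] [ 0.4879 -0.1859  0.3433] [-3.138 -0.     1.206] j [ 1.17  0.19 -1.02  1.63  0.16  1.42 -0.23] [ 0.4 -0.1 -0.3]
now [ 0.4879 -0.1859  0.3433] [-3.1379e+00 -1.0000e-04  1.2056e+00]
shift [-0.1676 -0.0026  0.0032] turn 0.0076 rows 5.0
shift [-0.  -0.   0.1] turn -0.0 rows 3.0
```

Call:
servo_tool(series=[[-0.034, 0, 0, 0.008, 0], [-0.034, 0, 0, 0, 0], [-0.034, 0, 0, 0, 0], [-0.034, 0, 0, 0, 0], [-0.034, 0, 0, 0, 0]])

```text
time_s: 14.02
tool_pos: [0.4261, -0.3456, 0.3438]
ee_rot: [-3.139, -0.001, 1.203]
wrist_force: [0.6, 0.5, 0.8]
gripper_width: 0.0003
gripper_force: 0.0
```

Call:
servo_tool(series=[[0, 0, 0.03, 0, 0], [0, 0, 0.035, 0, 0], [0, 0, 0.035, 0, 0], [0, 0, 0, 0, 0], [0, 0, 0, 0, 0]])

```text
time_s: 14.43
tool_pos: [0.426, -0.3436, 0.2433]
ee_rot: [-3.137, -0.002, 1.202]
wrist_force: [0.1, -0.5, 0.2]
gripper_width: 0.0001
gripper_force: 0.0
```

```bash
python3 chk2.py;  python3 cp.py "135 0 240" "111 0 239" "71 0 233" "33 0 217" "1 0 192" "-23 0 160" "-39 0 123" "-43 0 96" "-44 0 81"
```

```text
tcp crate [181.9   1.1] [ 0.426  -0.3436  0.2433] [-3.137e+00 -2.000e-03  1.202e+00] j [ 1.35  0.3  -0.91  1.73  0.24  1.24  0.01] [ 0.1 -0.5  0.2]
now [ 0.426  -0.3436  0.2433] [-3.1366e+00 -2.2000e-03  1.2018e+00]
shift [ 0.0468 -0.0009  0.0034] turn 0.0038 rows 2.0
shift [0.024 0.    0.001] turn -0.0 rows 1.0
shift [0.04  0.    0.006] turn -0.0 rows 1.0
shift [0.038 0.    0.016] turn -0.0 rows 1.0
shift [0.032 0.    0.025] turn -0.0 rows 1.0
shift [0.024 0.    0.032] turn -0.0 rows 1.0
shift [0.016 0.    0.037] turn -0.0 rows 1.0
shift [0.004 0.    0.027] turn -0.0 rows 1.0
shift [0.001 0.    0.015] turn -0.0 rows 1.0
```

Pushing along the arc at half that speed.

Call:
servo_tool(series=[[0.024, 0, 0.002, 0, 0], [0.023, 0, 0.001, 0, 0], [0.012, 0, 0, 0, 0], [0.012, 0, 0.001, 0, 0], [0.013, 0, 0.002, 0, 0]])

```text
time_s: 14.85
tool_pos: [0.4591, -0.2673, 0.2411]
ee_rot: [3.138, 0.003, 1.199]
wrist_force: [-0.4, -2.9, 1.0]
gripper_width: -0.0001
gripper_force: 1.0
```

Call:
servo_tool(series=[[0.013, 0, 0.002, 0, 0], [0.014, 0, 0.002, 0, 0], [0.019, 0, 0.007, 0, 0], [0.019, 0, 0.009, 0, 0], [0, 0, 0, 0, 0]])

```text
time_s: 15.27
tool_pos: [0.4823, -0.201, 0.2188]
ee_rot: [-3.14, -0.002, 1.205]
wrist_force: [-0.1, 0.7, 0.1]
gripper_width: 0.0
gripper_force: 0.0
```

```bash
python3 chk2.py side;  python3 cp.py "33 0 217" "1 0 192" "-23 0 160" "-39 0 123" "-43 0 96" "-44 0 81"
```

```text
tcp crate [28.5  1.5] [ 0.4823 -0.201   0.2188] [-3.140e+00 -2.000e-03  1.205e+00] j [ 1.14  0.28 -0.97  1.82  0.25  1.17 -0.28] [-0.1  0.7  0.1]
side scanner top 667 [[-49.0, -83.0, 48.0], [7.0, 42.0, 56.0], [87.0, 109.0, 64.0]]
side button 167 [[-129.0, -50.0, 107.0], [-116.0, -17.0, 113.0], [-94.0, 33.0, 119.0]] ((-115.73573303222656, -8.944683074951172), (32.13768005371094, 86.04131317138672), 23.490522384643555)
side lid 1594 max [[-83.0, -122.0, 91.0], [91.0, 116.0, 252.0]] n [0.873 0.017 0.487]
now [ 0.4818 -0.2034  0.2192] [-3.1406e+00 -8.0000e-04  1.2037e+00]
shift [-0.0021 -0.002   0.0022] turn 0.0057 rows 1.0
shift [0.032 0.    0.025] turn -0.0 rows 1.0
shift [0.024 0.    0.032] turn -0.0 rows 1.0
shift [0.016 0.    0.037] turn -0.0 rows 1.0
shift [0.004 0.    0.027] turn -0.0 rows 1.0
shift [0.001 0.    0.015] turn -0.0 rows 1.0
```

Call:
servo_tool(series=[[0.016, 0, 0.013, 0, 0], [0.016, 0, 0.013, 0, 0], [0.012, 0, 0.016, 0, 0], [0.012, 0, 0.016, 0, 0], [0.008, 0, 0.018, 0, 0]])

```text
time_s: 15.73
tool_pos: [0.5059, -0.1467, 0.1438]
ee_rot: [3.139, 0.0, 1.198]
wrist_force: [0.3, -0.1, 1.4]
gripper_width: 0.0001
gripper_force: 0.4
```

Call:
servo_tool(series=[[0.008, 0, 0.018, 0, 0], [0.003, 0, 0.013, 0, 0], [0.002, 0, 0.012, 0, 0], [0, 0, 0.008, 0, 0], [0, 0, 0, 0, 0]])

```text
time_s: 16.15
tool_pos: [0.5083, -0.1346, 0.0908]
ee_rot: [-3.139, 0.001, 1.198]
wrist_force: [0.3, 0.3, 0.6]
gripper_width: 0.0001
gripper_force: 0.0
```

```bash
python3 chk2.py scene side; python3 cp.py "-44 0 81"
```

```text
tcp crate [-42.7   1.5] [ 0.5083 -0.1346  0.0908] [-3.139e+00  1.000e-03  1.198e+00] j [ 0.91  0.45 -0.9   1.95  0.43  0.95 -0.58] [0.3 0.3 0.6]
scene button 204 [[-128.0, -48.0, 106.0], [-110.0, 1.0, 113.0], [-32.0, 37.0, 119.0]] ((-77.78492736816406, -0.07028579711914062), (92.35780334472656, 86.62577056884766), 8.691356658935547)
scene lid 3798 max [[-81.0, -119.0, 91.0], [99.0, 118.0, 168.0]] n [-0.07  -0.008 -0.997]
side button 182 [[-128.0, -50.0, 106.0], [-115.0, -8.0, 114.0], [-39.0, 34.0, 119.0]] ((-94.35145568847656, 3.3237686157226562), (88.83200073242188, 85.20248413085938), 31.190990447998047)
side lid 2143 max [[-83.0, -121.0, 91.0], [98.0, 115.0, 106.0]] n [-0.031  0.006 -1.   ]
now [ 0.5095 -0.1346  0.0924] [3.1415e+00 4.0000e-04 1.1984e+00]
shift [ 0.0008 -0.0026  0.0114] turn 0.0004 rows 1.0
```

Nearly closed. Pressing down the last centimetre.

Call:
servo_tool(series=[[0, 0, 0.004, 0, 0], [0, 0, 0.004, 0, 0], [0, 0, 0.003, 0, 0], [0, 0, 0, 0, 0], [0, 0, 0, 0, 0]])

```text
time_s: 16.67
tool_pos: [0.5104, -0.1345, 0.0839]
ee_rot: [3.14, 0.002, 1.199]
wrist_force: [-5.7, -0.7, 18.5]
gripper_width: -0.0005
gripper_force: 9.3
```

Lid closed: tip height is about 96 mm with 18 N on it. Now I'll lift and go to the outer side of the turnbutton.

Call:
servo_tool(series=[[0, 0, -0.03, 0, 0], [0, 0, -0.035, 0, 0], [0.038, 0.005, 0, 0, 0], [0.038, 0.005, 0, 0, 0], [0.04, 0.005, 0, 0, 0]])

```text
time_s: 17.08
tool_pos: [0.5665, -0.0324, 0.1471]
ee_rot: [3.139, 0.001, 1.194]
wrist_force: [1.5, -0.7, -0.6]
gripper_width: 0.0001
gripper_force: 0.0
```

```bash
python3 chk2.py scene side; python3 cp.py "-162 18 140" "-162 18 90" "-129.5 20 90" "-111 26 90" "-90 23.5 90" "-70 10.5 90" "-59 -4.5 90"
```

```text
tcp crate [-159.2   18.4] [ 0.5665 -0.0324  0.1471] [3.139e+00 1.000e-03 1.194e+00] j [ 0.71  0.46 -0.94  1.8   0.41  1.09 -0.75] [ 1.5 -0.7 -0.6]
scene button 189 [[-128.0, -46.0, 107.0], [-111.0, -2.0, 113.0], [-92.0, 38.0, 119.0]] ((-109.38134002685547, -4.034523010253906), (29.22492218017578, 87.49833679199219), 7.895668983459473)
scene lid 4230 max [[-84.0, -119.0, 90.0], [98.0, 118.0, 100.0]] n [-0.    -0.003 -1.   ]
side button 169 [[-128.0, -51.0, 106.0], [-115.0, -11.0, 113.0], [-97.0, 36.0, 118.0]] ((-115.80435180664062, -6.4386138916015625), (25.889535903930664, 92.16983795166016), 10.720623970031738)
side lid 2439 max [[-83.0, -121.0, 90.0], [98.0, 112.0, 100.0]] n [ 0.002 -0.002  1.   ]
now [ 0.5681 -0.0222  0.1478] [ 3.1392 -0.0071  1.2102]
shift [-0.0073  0.0017  0.0078] turn 0.0122 rows 1.0
shift [-0.   -0.    0.05] turn -0.0 rows 2.0
shift [-0.0325  0.002   0.    ] turn -0.0 rows 1.0
shift [-0.0185  0.006   0.    ] turn -0.0 rows 1.0
shift [-0.021  -0.0025 -0.    ] turn -0.0 rows 1.0
shift [-0.02  -0.013 -0.   ] turn -0.0 rows 1.0
shift [-0.011 -0.015 -0.   ] turn -0.0 rows 1.0
```

Lid is flat (normal vertical, top at 95 mm). Lowering beside the button.

Call:
servo_tool(series=[[-0.001, 0, 0.03, 0, 0], [0, 0, 0.025, 0, 0], [0, 0, 0, 0, 0], [0, 0, 0, 0, 0]])

```text
time_s: 17.52
tool_pos: [0.5641, -0.0324, 0.0904]
ee_rot: [-3.139, 0.001, 1.2]
wrist_force: [0.2, -0.0, 0.0]
gripper_width: -0.0001
gripper_force: 0.0
```

```bash
python3 chk2.py; python3 cp.py "-129.5 20 89"
```

```text
tcp crate [-158.3   16.1] [ 0.5641 -0.0324  0.0904] [-3.139e+00  1.000e-03  1.200e+00] j [ 0.67  0.52 -0.9   1.86  0.48  1.   -0.8 ] [ 0.2 -0.   0. ]
now [ 0.5641 -0.0324  0.0904] [-3.1389e+00  8.0000e-04  1.1996e+00]
shift [-0.0289  0.0038  0.0015] turn 0.0016 rows 1.0
```

Call:
servo_tool(series=[[-0.015, 0.002, 0, 0, 0], [-0.014, 0.002, 0, 0, 0], [-0.009, 0.003, 0, 0, 0], [-0.009, 0.003, 0, 0, 0], [-0.01, -0.001, 0, 0, 0]])

```text
time_s: 17.93
tool_pos: [0.5545, -0.0884, 0.0927]
ee_rot: [3.139, -0.002, 1.2]
wrist_force: [0.3, 1.9, 0.4]
gripper_width: 0.0
gripper_force: 1.1
```

Call:
servo_tool(series=[[-0.011, -0.001, 0, 0, 0], [-0.01, -0.006, 0, 0, 0], [-0.01, -0.007, 0, 0, 0], [0, 0, 0, 0, 0]])

```text
time_s: 18.27
tool_pos: [0.5265, -0.115, 0.0912]
ee_rot: [-3.141, 0.003, 1.197]
wrist_force: [1.0, -0.5, -0.0]
gripper_width: -0.0004
gripper_force: 0.2
```

```bash
python3 chk2.py scene side; python3 cp.py "-59 -4.5 90"
```

```text
tcp crate [-67.6  11.3] [ 0.5265 -0.115   0.0912] [-3.141e+00  3.000e-03  1.197e+00] j [ 0.85  0.47 -0.91  1.92  0.46  0.97 -0.64] [ 1.  -0.5 -0. ]
scene button 100 [[-125.0, -41.0, 106.0], [-60.0, -14.0, 113.0], [-40.0, 23.0, 119.0]] ((-85.57386779785156, -15.659683227539062), (88.4837417602539, 48.239540100097656), 35.38970947265625)
scene lid 4009 max [[-81.0, -120.0, 90.0], [99.0, 118.0, 134.0]] n [-0.029 -0.003 -1.   ]
side button 181 [[-127.0, -45.0, 107.0], [-82.0, -23.0, 114.0], [-43.0, 19.0, 119.0]] ((-84.52215576171875, -21.45232391357422), (85.80131530761719, 48.476627349853516), 43.662254333496094)
side lid 2044 max [[-83.0, -121.0, 90.0], [99.0, 114.0, 115.0]] n [-0.015  0.006 -1.   ]
now [ 0.5276 -0.1137  0.0912] [-3.1411e+00  2.0000e-03  1.1981e+00]
shift [-0.0103 -0.0164  0.0012] turn 0.0001 rows 1.0
```

The button is turning as planned. Finishing the last part, then backing off and up to measure.

Call:
servo_tool(series=[[-0.005, -0.008, 0, 0, 0], [-0.005, -0.008, 0, 0, 0], [0, 0, 0, 0, 0], [0, 0.02, 0, 0, 0], [0, 0.01, -0.03, 0, 0]])

```text
time_s: 18.78
tool_pos: [0.5336, -0.1276, 0.1167]
ee_rot: [-3.131, 0.003, 1.199]
wrist_force: [-0.6, -0.7, -0.5]
gripper_width: -0.0003
gripper_force: 0.0
```

Call:
servo_tool(series=[[0, 0.03, -0.03, 0, 0], [0, 0.035, -0.02, 0, 0], [0, 0.035, 0, 0, 0], [0, 0, 0, 0, 0]])

```text
time_s: 19.12
tool_pos: [0.6357, -0.1662, 0.1713]
ee_rot: [3.136, -0.002, 1.195]
wrist_force: [-1.2, 0.1, -0.5]
gripper_width: 0.0001
gripper_force: 0.0
```

```bash
python3 chk2.py scene side; python3 chk.py btn.png >/dev/null
python3 - <<'E'
from h import *
a=np.radians(-21.4);E=np.array([[np.sin(a),-np.cos(a)],[np.cos(a),np.sin(a)]]);O=np.array([.4913,-.1739])
for n in("scene","side"):
    p,d,c=look(n);W=cloud(d,c).reshape(-1,3);L=np.c_[(W[:,:2]-O)@E.T,W[:,2]]*1000
    m=(L[:,2]>108)&(L[:,2]<118)&(L[:,0]>-90)&(L[:,0]<-30)&(abs(L[:,1]+30)<45)
    q=L[m][:,:2].astype(np.float32);l=cv2.fitLine(q,cv2.DIST_HUBER,0,.01,.01).ravel();t=q.mean(0)-[-107.5,-30]
    print(n,len(q),"line",l,"beta line",np.arctan2(abs(l[0]),l[1]*np.sign(l[0])),"beta ctr",np.arctan2(t[0],t[1]))
E
```

```text
tcp crate [-59.9 131.6] [ 0.6357 -0.1662  0.1713] [ 3.136e+00 -2.000e-03  1.195e+00] j [ 0.8   0.58 -0.88  1.56  0.47  1.22 -0.54] [-1.2  0.1 -0.5]
scene button 72 [[-70.0, -38.0, 106.0], [-53.0, -27.0, 113.0], [-37.0, -19.0, 117.0]] ((-53.882450103759766, -28.505813598632812), (33.974430084228516, 19.85758399963379), 1.755567193031311)
scene lid 4072 max [[-80.0, -119.0, 90.0], [99.0, 119.0, 113.0]] n [-0.017  0.005 -1.   ]
side button 157 [[-127.0, -44.0, 106.0], [-88.0, -34.0, 114.0], [-42.0, -20.0, 119.0]] ((-84.07072448730469, -33.685035705566406), (27.275754928588867, 88.7751235961914), 86.06732177734375)
side lid 2580 max [[-84.0, -121.0, 91.0], [98.0, 117.0, 114.0]] n [-0.016  0.002 -1.   ]
scene 72 line [  0.96287733   0.2699392  -52.995075   -28.260288  ] beta line 1.2974664 beta ctr 1.5355074737740122
side 83 line [ 9.9862486e-01  5.2424937e-02 -6.4151054e+01 -3.1425499e+01] beta line 1.5183474 beta ctr 1.5899622979248345Traceback (most recent call last):
  File "chk.py", line 13, in <module>
    print(n,"lid",m.sum(),np.percentile(L[m],[1,50,99],axis=0).round(0).tolist())
                          ~~~~~~~~~~~~~^^^^^^^^^^^^^^^^^^^^^^^
    return _quantile_unchecked(
        a, q, axis, out, overwrite_input, method, keepdims, weights)
    return _ureduce(a,
                    func=_quantile_ureduce_func,
    ...<5 lines>...
                    overwrite_input=overwrite_input,
                    method=method)
    r = func(a, **kwargs)
    result = _quantile(arr,
                       quantiles=q,
    ...<2 lines>...
                       out=out,
                       weights=wgt)
    slices_having_nans = np.isnan(arr[-1, ...])
                                  ~~~^^^^^^^^^
IndexError: index -1 is out of bounds for axis 0 with size 0
```

Button angle measures about 1.54 to 1.59 rad. One last visual check.

Run:
```python
from h import *
im=[]
for n,(u,v) in(("scene",(220,230)),("side",(265,160))):
    p,d,c=look(n); im.append(cv2.resize(p[v-75:v+75,u-75:u+75],(390,390),interpolation=cv2.INTER_CUBIC))
save(np.hstack(im),"fin.png")
```

```text
(no output)
```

View pics/fin.png

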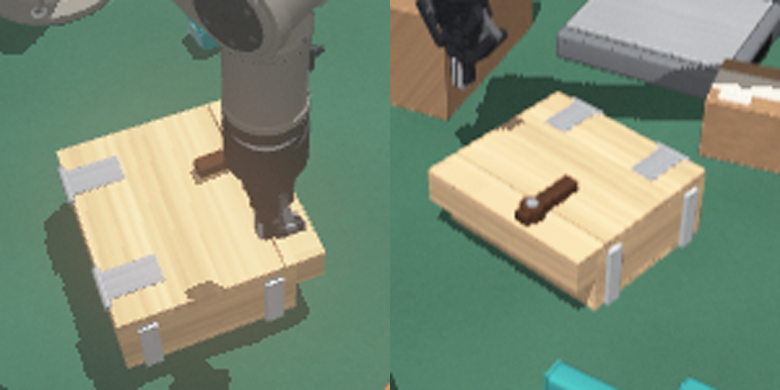

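The lid is shut, the button lies square across its edge (right half, (547,198)), and the gripper is clear. Handing in.

```bash
python3 -c "
from cell import env
print(env.job_done())"
```

```text
the job is handed in; nothing more can be done
None
```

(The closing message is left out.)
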